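Find the high rest and press it level

TASK

One of the five rest pins on the fixture plate stands a few millimetres high. Take the touch probe from its stand, compare the rests by lightly touching their tops with the probe's tip (a level one and the high one at least), then press the high one down with the probe until it is level with the others, without driving it or any level rest too deep. Put the probe back into its stand, seated upright, and do not knock over or push away the spray can or the weldment.

Things in the scene. Friction and masses are not known exactly. Their poses are not given: they have to be found in the camera images.
- plate: Fixed steel fixture plate, 170 x 170 x 20 mm, flat on the bench, origin at the centre of its underside. On it are five like rests: a bush 26 mm across with a flat-topped steel pin 16 mm across standing 12 mm out of it. Four are level with each other, their tops anywhere from 14 to 24 mm above the plate's face; one, at any of the five places, is 3.5 to 5 mm higher.
- place_1 (a point): Where a rest stands: the point of the plate's upper face (20 mm above the bench) under the middle of that rest, at plate x = +55 mm, y = +55 mm. It tells nothing of the rest's height.
- place_2 (a point): The same, at plate x = +55 mm, y = -55 mm.
- place_3 (a point): The same, at plate x = -55 mm, y = +55 mm.
- place_4 (a point): The same, at plate x = -55 mm, y = -55 mm.
- place_5 (a point): The same, at the middle of the plate.
- rest_high (a joint): How far the high rest's top is above the common height of the others (m; negative = too deep); it does not tell its place. All five pins slide vertically with equal friction: they hold under a push below 9 N, move down at about 10 N (60 N more per m/s), stay where left, do not spring back, and have no stop at level: they go on to 9 mm below it.
- rest_a (a joint): Height above level (m) of one of the four level rests, 0 at the start, negative = driven down. Its place is not told.
- rest_b (a joint): The same for another level rest.
- rest_c (a joint): The same for another level rest.
- rest_d (a joint): The same for another level rest.
- probe: Loose plain steel touch probe, 110 mm long, 120 g, standing upright in the stand at the start. Origin at the tip, z along the probe towards its handle. From the tip: a ball 10 mm across (probe_c3), a thin stem 8 mm across, at 45 to 50 mm a collar 25 mm across, then the round handle 20 mm across up to 110 mm.
- probe_tip (a point): The lowest point of the probe's ball tip (the probe's origin).
- stand: Fixed aluminium block, 60 x 60 x 50 mm, with a square upright hole of 17.5 mm in the middle of its top, 48 mm deep. Origin at the centre of its underside. The seated probe hangs by its collar on the block's top, tip 5 mm above the bench.
- spray_can: Loose upright aerosol can, 65 mm across, 204 mm high, a bystander.
- weldment: Loose dark T-shaped welded part, 37 x 80 x 85 mm, a bystander.
Mind the look-alikes: they are no part of the job. Of the things like the probe, leave any that is orange, pink or turquoise; of the rest the smaller one is meant.

How it is judged:
By the outcome, as a careful person would: the job done as asked, in the order asked, and still so for the second after the job is handed in, with the robot touching nothing.
It also fails if it takes over 64 s, if anything falls off the work surface, if the arm or the gripper's body presses on something with over 40 N, if the wrist force passes 120 N, or if a joint passes its speed limit or range.

ROBOT

A 6-joint arm with a two-finger parallel gripper is mounted at the origin on the work surface; the furniture and walls round the work are solid. World frame = base frame: x ahead of the robot, y to its left, z up, the work surface at z = 0. Lengths are in mm, angles in rad, forces in N, time in s.
With the tool pointing down it reaches from about 300 to 775 mm from the base axis. Payload 14.6 kg.
Tool frame: the origin (TCP) lies between the finger pads; the fingertips stand manip.tip_reach ahead of it and the grasp point (between the pads) lies 5 mm behind it (manip.tip_reach is the distance from the TCP to the fingertips, in mm); z points along the fingers, y is the line along which they close (so a half turn about z gives the same grasp; the last joint's range is limited). The gripper opens to 94 mm and grips with 3 to 60 N. Pads are 16 mm wide; open, the fingers measure 119 mm over their backs; the gripper's body (75 mm by 177 mm) begins 78 mm behind the grasp point.
Start: joints at [-1.336, 0.3, 1.521, -0, 1.321, -0.067], TCP at [163.475, -525.134, 219.446] pointing down, gripper open.
Joint ranges: [-3.03, 3.03], [-0.79, 2.21], [0.23, 2.52], [-1.04, 4.18], [0, 3.07], [-2.55, 2.55]. Speed limits (rad/s): [2.22, 2.22, 2.57, 3.14, 3.14, 3.14].

INTERFACE

Orientations are given as [roll, pitch, yaw] about the fixed x, y, z axes, in that order (R = Rz(yaw) Ry(pitch) Rx(roll)).
In Python, from cell import manip gives the robot as it stands. The module is installed in compiled form; this text tells all that it offers.
- The arm moves only by the shell command python3 -m creep 'ROWS' [FORCE]. ROWS is JSON, a list of rows, each a list of 3 entries, a list of its own where there are three numbers: the opening, from -1 (shut) to 1 (fully open), then the shift along the tool's x, y, z in cm, then the turn about the tool's z in units of 5 degrees (1.0 is 5 degrees). In form: [[grip, [tx, ty, tz], roll], ...]. A call has 1 to 12 rows; each row is the pose to reach, as a shift and turn from the pose commanded when the call began, along the tool's axes at that moment; what a row does not reach only later rows make up. A row lasts 1/10 s, in which the tool goes at most 50 mm and 8.59 degrees, less where a joint would pass 70% of its speed; a pose out of reach is approached as far as the arm can. A call with a gripper value outside its range is refused whole. The fingers move at their own pace and stop on an object; FORCE is the grip in N (left out, the last holds). Time passes only in rows, so rows that repeat a pose let the fingers close. It gives the time, the measured TCP pose, the force, the opening and the grip force at its end, in the units of the state.
- manip.read_state(): the state, without advancing time (a new reading comes with each control period).
- manip.camera(name): name is "scene" or "top"; returns the picture (420x560x3 uint8, red, green, blue); there is no depth.
- manip.camera_params(name): a dict with "fovy" (degrees; the focal length in pixels is half the picture's height over the tangent of half this angle, whatever the lens; pixels are square), "cx", "cy" (the principal point, pixels), "origin" and "attitude" of the camera in the world. Camera axes: x right, y down, z forward; pixel columns grow to the right and rows downward; lengths in mm; the calibration is good to about 2 mm. A picture is of the moment at which its call begins. camera_params takes no time and is no camera call.
- manip.sign_off(): hands the job in; it is judged then, once.
The state is a dict: "clock": time; "joints": joint angles; "qd": joint speeds; "effort": joint torques, N m; "eef_pos": TCP position; "eef_rot": TCP orientation; "wrist_force": force on the tool from outside, world axes, zero at the start; "moment": the same for the moment, N m; "finger_gap": finger opening in mm; "finger_force": force on a finger pad.
Only numpy, scipy, OpenCV 4.12 (cv2) and the standard library are available. Lean on these libraries where they do the work, as an engineer would, in place of code of your own. Each camera call takes 0.05 s, during which the arm holds its last target. There are 200 camera calls.

## Working session

There is one attempt and no reset: what is moved stays moved. The work goes in short steps, Python scripts to look and compute and a shell command to move; the robot and the scene stay as the last step left them, time stands still between calls to the robot, and variables do not carry over. Pictures are saved under pics/ and viewed, at most 10 in all, crops included, and the job is handed in when it is done.

```bash
mkdir -p pics; ls; python3 - <<'E'
from cell import manip
import cv2
for n in("scene","top"):
    p=manip.camera_params(n); print(n,p)
    cv2.imwrite(f"pics/{n}0.png",cv2.cvtColor(manip.camera(n),cv2.COLOR_RGB2BGR))
print(manip.tip_reach); print(manip.read_state())
E
```

```text
pics
scene {'fovy': 46.25316952979286, 'cx': 279.51150562271033, 'cy': 211.88730737516192, 'origin': array([-204.15819926, -787.29797665,  743.89700703]), 'attitude': array([-2.20504261,  0.0202563 , -0.73200341])}
top {'fovy': 52.55358352175272, 'cx': 278.6095368969068, 'cy': 213.37818560873282, 'origin': array([287.76278374, -47.18418653, 871.37517777]), 'attitude': array([-2.96682726, -0.00481452, -1.56609578])}
14.0
{'clock': 0.1, 'joints': array([-1.33556851e+00,  3.00399306e-01,  1.52150251e+00, -2.74910926e-05,
        1.32069231e+00, -6.65803743e-02]), 'qd': array([-0.000693  , -0.00313666, -0.00246191,  0.00014521,  0.00019559,
        0.00017971]), 'effort': array([ 1.93293331e-04, -5.32643867e+01, -3.53285015e+01,  7.09580421e-02,
        2.34709057e-02, -4.47587115e-05]), 'eef_pos': array([ 163.43706059, -524.93207525,  218.95893796]), 'eef_rot': array([-3.14059163e+00, -4.00593144e-05,  3.01814984e-01]), 'wrist_force': array([-0.15177974,  0.03673572,  0.33164737]), 'moment': array([0.04404727, 0.03015759, 0.00488167]), 'finger_force': 0.0, 'finger_gap': 94.17638863619322}
```

View pics/scene0.png

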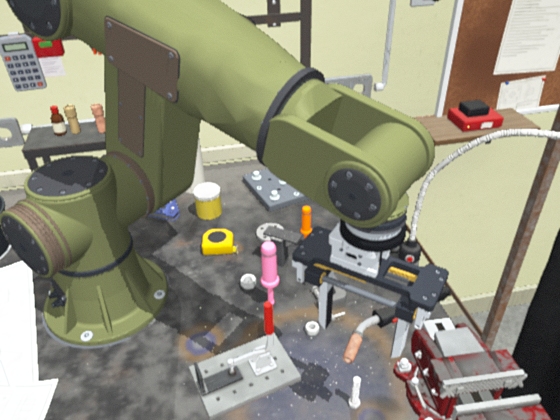

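View pics/top0.png

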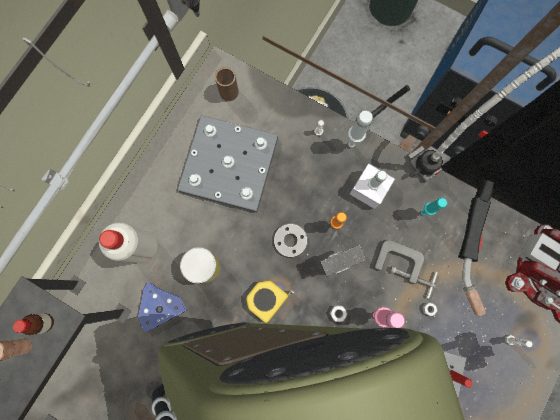

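The top view shows the plate at about (228,162), the spray can at (112,240), and a light block with a grey pin at (375,183). The probe-like things are orange (338,220), pink (388,317), turquoise (434,207), grey in the block (377,180), grey (361,125), small (320,127), white (515,341) and red (458,378). I'll check with one close crop.

```bash
python3 - <<'E'
import cv2
a=cv2.imread("pics/top0.png")
cv2.imwrite("pics/c1.png",cv2.resize(a[95:245,300:460],None,fx=4.5,fy=4,interpolation=cv2.INTER_CUBIC) if 0 else cv2.resize(a[95:245,295:495],None,fx=4,fy=4,interpolation=cv2.INTER_CUBIC))
cv2.imwrite("pics/c2.png",cv2.resize(a[105:220,165:295],None,fx=5,fy=5,interpolation=cv2.INTER_CUBIC))
E
```

```text
(no output)
```

View pics/c1.png

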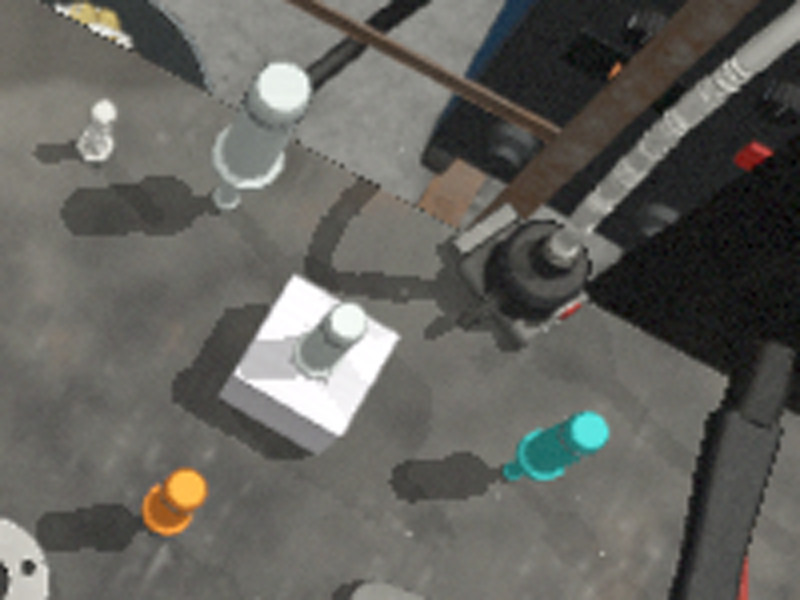

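View pics/c2.png

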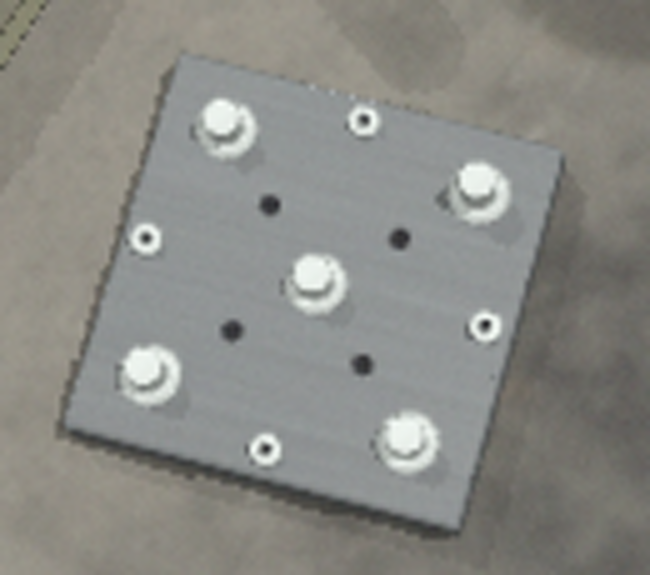

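The crops show the steel probe standing in the white block: head top at full-picture (381.7,175.5), collar at (372.7,185.5). The larger steel look-alike is at (364,118) and stands outside the block, so I take the one in the block. The five pins are at (209,128), (260,141), (228,160), (194,178) and (246,192).

```bash
cat > h.py <<'E'
import numpy as np, cv2
from cell import manip
from scipy.spatial.transform import Rotation as Ro
def cam(n):
    p=manip.camera_params(n); f=210/np.tan(np.radians(p["fovy"])/2)
    return np.array(p["origin"]),Ro.from_euler('xyz',p["attitude"]).as_matrix(),f,p["cx"],p["cy"]
def ray(n,u,v):
    o,R,f,cx,cy=cam(n); return o,R@np.array([(u-cx)/f,(v-cy)/f,1.])
def at(n,u,v,z):
    o,d=ray(n,u,v); return (o+d*(z-o[2])/d[2])[:2]
def proj(n,P):
    o,R,f,cx,cy=cam(n); q=R.T@(np.array(P)-o); return np.array([cx+f*q[0]/q[2],cy+f*q[1]/q[2]])
def tri(a,b):
    A=[];B=[]
    for n,u,v in(a,b):
        o,d=ray(n,u,v); d/=np.linalg.norm(d); M=np.eye(3)-np.outer(d,d); A.append(M);B.append(M@o)
    return np.linalg.lstsq(np.vstack(A),np.hstack(B),rcond=None)[0]
E
python3 - <<'E'
from h import *
np.set_printoptions(precision=1,suppress=True)
f=lambda c:(c[0]/5+165-.4,c[1]/5+105-.4)
g=lambda c:(c[0]/4+295-.4,c[1]/4+95-.4)
pc=np.array([at("top",*f(c),20) for c in((183,55),(563,152),(460,530),(65,430))])
print("plate",pc,pc.mean(0),[np.linalg.norm(pc[i]-pc[i-1]) for i in range(4)])
e=pc[1]-pc[0]; print(np.degrees(np.arctan2(e[1],e[0])))
sc=np.array([at("top",*g(c),50) for c in((298,276),(399,337),(341,435),(235,374))])
print("stand",sc,sc.mean(0),[np.linalg.norm(sc[i]-sc[i-1]) for i in range(4)])
e=sc[1]-sc[0]; print(np.degrees(np.arctan2(e[1],e[0])))
print("probe top@115",at("top",*g((347,322)),115), "collar@55",at("top",*g((311,362)),55))
for c in((221,117),(477,180),(314,273),(146,367),(407,435)):print("pin",at("top",*f(c),38))
for c in((363,121),(485,326),(265,450),(146,238)):print("hole",at("top",*f(c),20))
for n,c in(("can",(112,240)),):print(n,at("top",*c,200))
for n,c in(("bigprobe",(352,144)),("turq",(423,213)),("orange",(336,228)),("small",(319,133)),("weld",(342,262))):print(n,at("top",*c,0))
m=sc.mean(0)
for z in(50,115):print(proj("scene",[*m,z]))
print("plate in scene",proj("scene",[*pc.mean(0),20]))
E
```

```text
plate [[647.4 114.3]
 [605.3 -46.8]
 [443.6  -5.8]
 [484.4 156.7]] [545.2  54.6] [np.float64(168.4230586472448), np.float64(166.48945275646463), np.float64(166.83819978210988), np.float64(167.48812943678178)]
-104.63142925945886
stand [[ 535.1 -231.4]
 [ 503.9 -280.7]
 [ 454.  -250. ]
 [ 484.5 -198.5]] [ 494.4 -240.1] [np.float64(60.350608654308125), np.float64(58.375307753920005), np.float64(58.653025803510836), np.float64(59.8743307828134)]
-122.30776828359696
probe top@115 [ 493.8 -238.6] collar@55 [ 489.6 -235.2]
pin [612.8  94.2]
pin [586.3 -11.6]
pin [546.3  54.2]
pin [506.5 120.9]
pin [479.   15.2]
hole [618.5  37.5]
hole [529.5 -14.9]
hole [476.4  74.5]
hole [566.6 126.7]
can [362.1 213.6]
bigprobe [ 593.6 -207.3]
turq [ 444.1 -351.6]
orange [ 411.6 -169.6]
small [ 617.9 -136.8]
weld [ 341.6 -180.5]
[353.7 228.9]
[355.7 205.5]
plate in scene [283.  180.7]
```

```bash
python3 - <<'E'
from h import *
np.set_printoptions(precision=1,suppress=True)
print("hose end",tri(("top",433,158),("scene",410,245)))
print("orange top",tri(("top",341,217),("scene",307,208)))
print("pink top",tri(("top",396,320),("scene",269,246)))
a=cv2.imread("pics/scene0.png")
cv2.imwrite("pics/c3.png",cv2.resize(a[155:345,230:460],None,fx=3.1,fy=3.1,interpolation=cv2.INTER_CUBIC))
E
```

```text
hose end [ 546.3 -359.6   47.1]
orange top [ 417.7 -164.8  106.7]
pink top [ 238.6 -245.3  151.1]
```

View pics/c3.png

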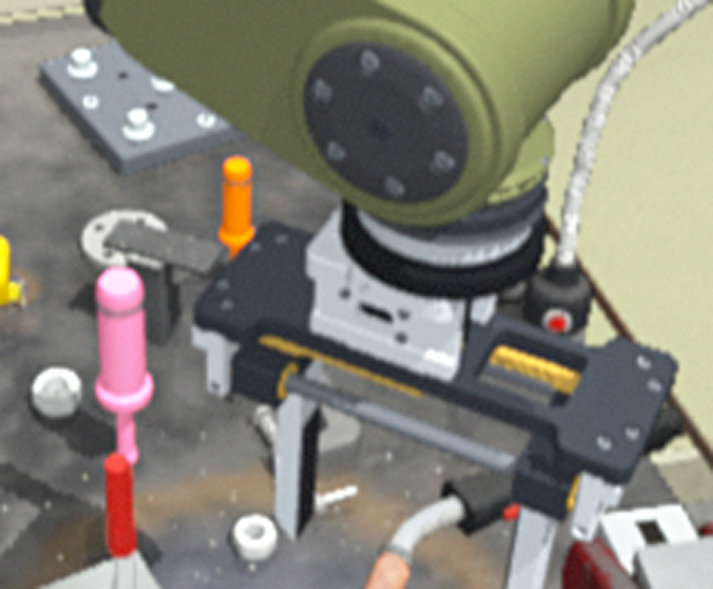

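Crop shows the dark T weldment by the orange probe (full-picture (283,235)) and a hose end at (410,245), about (546,-360). Turning the tool by 40° keeps the gripper's long side clear of the hose.

```bash
python3 -m creep '[[0,[4,-1.7,0],-1.0],[0,[8,-3.5,0],-2.5],[0,[12,-5.2,0],-4],[0,[16,-7,0],-5.5],[0,[20,-8.7,0],-7],[0,[24,-10.5,0],-8],[0,[28,-12.2,0],-8],[0,[32,-14,0],-8],[0,[36,-15.7,0],-8],[0,[39,-17,0],-8],[0,[40,-17.5,0],-8],[0,[40,-17.5,0],-8]]' 20
python3 - <<'E'
from h import *
cv2.imwrite("pics/t1.png",cv2.cvtColor(manip.camera("top"),cv2.COLOR_RGB2BGR))
a=cv2.cvtColor(manip.camera("scene"),cv2.COLOR_RGB2BGR)
cv2.imwrite("pics/s1.png",cv2.resize(a[130:330,230:430],None,fx=3,fy=3,interpolation=cv2.INTER_CUBIC))
E
```

```text
clock: 1.3
eef_pos: [493.8, -238.4, 219.0]
eef_rot: [-3.141, 0.0, 1.002]
wrist_force: [-0.5, -0.4, -0.2]
finger_gap: 47.3
finger_force: 0.0
```

View pics/s1.png

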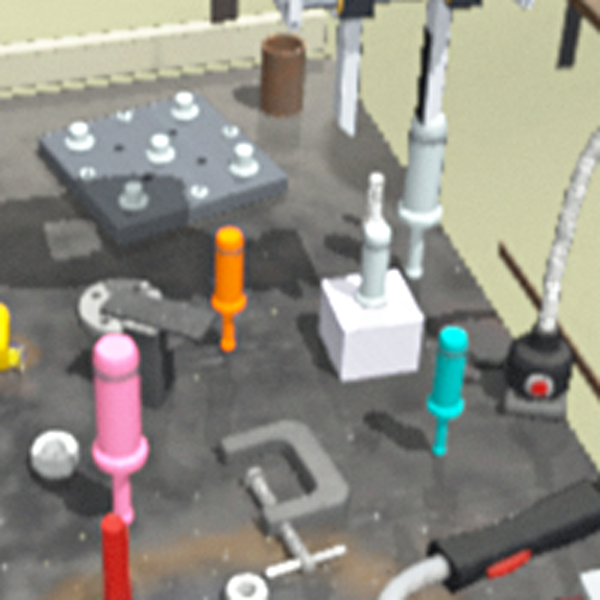

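The scene crop clearly shows the stand and probe (head top at crop (376,228), full-picture (355,206); collar at crop (373,299)), the plate and all five pins.

```bash
python3 - <<'E'
from h import *
np.set_printoptions(precision=1,suppress=True)
s=lambda c:("scene",c[0]/3+230-.33,c[1]/3+130-.33)
f=lambda c:("top",c[0]/5+165-.4,c[1]/5+105-.4)
g=lambda c:("top",c[0]/4+295-.4,c[1]/4+95-.4)
print("probe top",tri(s((376,228)),g((347,322))),"collar",tri(s((373,299)),g((311,362))))
for a,b in(((320,282),(235,374)),((400,268),(298,276)),((422,322),(399,337)),((338,338),(341,435))):print("stand",tri(s(a),g(b)))
for a,b in(((80,129),(146,367)),((184,98),(221,117)),((160,141),(314,273)),((244,151),(477,180)),((133,188),(407,435))):print("pin",tri(s(a),f(b)))
E
```

```text
probe top [ 493.9 -238.7  114.2] collar [ 493.7 -238.7   47.2]
stand [ 484.1 -198.2   47.3]
stand [ 535.4 -231.5   51.6]
stand [ 504.5 -281.5   45.5]
stand [ 452.3 -249.5   41.8]
pin [508.2 122.3  31.2]
pin [614.5  95.6  32. ]
pin [547.5  55.4  31.8]
pin [587.3 -11.2  34.2]
pin [479.9  16.   31.4]
```

Triangulation agrees with the text: probe head top at (493.9,-238.7,114), and the TCP is over it to within 0.5 mm. Going down and gripping.

```bash
python3 -m creep '[[0,[0,0,4],0],[0,[0,0,8],0],[0,[0,0,11],0],[0,[0,0,13],0],[0,[0,0,13.8],0],[0,[0,0,13.8],0],[0,[0,0,13.8],0]]'
python3 -m creep '[[-0.8,[0,0,0],0],[-0.8,[0,0,0],0],[-0.8,[0,0,0],0],[-0.8,[0,0,0],0],[-0.8,[0,0,0],0],[-0.8,[0,0,0],0],[-0.8,[0,0,0],0],[-0.8,[0,0,0],0]]' 50
```

```text
clock: 2.1
eef_pos: [493.5, -239.9, 82.6]
eef_rot: [3.14, -0.0, 0.999]
wrist_force: [0.1, 0.3, 1.5]
finger_gap: 47.1
finger_force: 0.0
clock: 2.9
eef_pos: [493.6, -239.2, 81.8]
eef_rot: [3.141, -0.0, 1.0]
wrist_force: [-1.2, 0.7, 5.4]
finger_gap: 19.2
finger_force: 50.0
```

```bash
python3 -m creep '[[-0.8,[0,0,-1],0],[-0.8,[0,0,-3],0],[-0.8,[0,0,-6],0],[-0.8,[0,0,-9],0],[-0.8,[0,0,-11],0],[-0.8,[0,0,-12],0],[-0.8,[0,0,-12],0],[-0.8,[0,0,-12],0]]'
python3 -m creep '[[-0.8,[1,-0.2,0],0],[-0.8,[3.5,-0.7,0],0],[-0.8,[6.5,-1.2,0],0],[-0.8,[9.5,-1.8,0],0],[-0.8,[12.5,-2.3,0],0],[-0.8,[15.5,-2.9,0],0],[-0.8,[18.5,-3.4,0],0],[-0.8,[21.5,-4,0],0],[-0.8,[23.5,-4.3,0],0],[-0.8,[24.2,-4.5,0],0],[-0.8,[24.2,-4.5,0],0],[-0.8,[24.2,-4.5,0],0]]'
python3 - <<'E'
from h import *
a=cv2.cvtColor(manip.camera("top"),cv2.COLOR_RGB2BGR); b=cv2.cvtColor(manip.camera("scene"),cv2.COLOR_RGB2BGR)
A=cv2.resize(a[100:230,170:300],(400,400),interpolation=cv2.INTER_CUBIC);B=cv2.resize(b[110:240,230:360],(400,400),interpolation=cv2.INTER_CUBIC)
cv2.imwrite("pics/p1.png",np.hstack([A,B])); print(manip.read_state()["wrist_force"],manip.read_state()["eef_pos"])
E
```

```text
clock: 3.7
eef_pos: [493.0, -239.0, 200.4]
eef_rot: [-3.14, 0.0, 1.0]
wrist_force: [0.1, -0.1, -2.5]
finger_gap: 19.3
finger_force: 50.0
clock: 4.9
eef_pos: [585.9, -11.7, 201.0]
eef_rot: [-3.141, 0.0, 1.0]
wrist_force: [1.1, 0.0, -2.1]
finger_gap: 19.1
finger_force: 50.0
[ 0.09009154  0.0054175  -1.56156876] [585.99550742 -12.08203866 201.36325111]
```

View pics/p1.png

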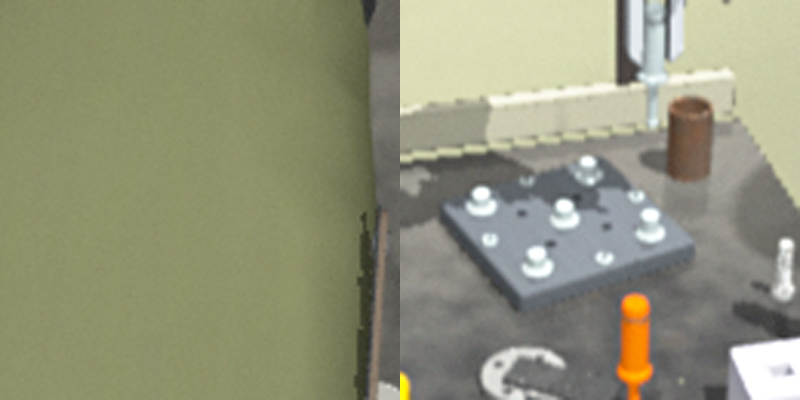

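```bash
cat > chk.py <<'E'
import sys
from cell import manip
s=manip.read_state(); f=s["wrist_force"][2]
print(round(s["clock"],2),"z",round(s["eef_pos"][2],2),"Fz",round(f,2),"grip",round(s["finger_gap"],2)); sys.exit(f>1.5)
E
python3 -c "
from h import *
print(proj('scene',[586,-12,124.4]))"
python3 -m creep '[[-0.8,[0,0,1.5],0],[-0.8,[0,0,4],0],[-0.8,[0,0,6],0],[-0.8,[0,0,7],0],[-0.8,[0,0,7.2],0],[-0.8,[0,0,7.2],0],[-0.8,[0,0,7.2],0]]'; 
C="python3 -m creep"
python3 chk.py && python3 -m creep '[[-0.8,[0,0,0.1],0],[-0.8,[0,0,0.1],0]]' >/dev/null && python3 chk.py && python3 -m creep '[[-0.8,[0,0,0.1],0],[-0.8,[0,0,0.1],0]]' >/dev/null && python3 chk.py && python3 -m creep '[[-0.8,[0,0,0.1],0],[-0.8,[0,0,0.1],0]]' >/dev/null && python3 chk.py
```

```text
[311.65051056 150.47071195]
clock: 5.7
eef_pos: [586.7, -11.4, 130.6]
eef_rot: [3.14, -0.001, 1.0]
wrist_force: [-0.5, -0.3, -0.9]
finger_gap: 19.4
finger_force: 50.0
5.7 z 130.56 Fz -0.88 grip 19.4False
```

```bash
sed -i 's/sys.exit(f>1.5)/sys.exit(int(f>1.5))/' chk.py
python3 -m creep '[[-0.8,[0,0,0.1],0],[-0.8,[0,0,0.2],0],[-0.8,[0,0,0.3],0],[-0.8,[0,0,0.3],0]]' >/dev/null && python3 chk.py && python3 -m creep '[[-0.8,[0,0,0.1],0],[-0.8,[0,0,0.1],0]]' >/dev/null && python3 chk.py && python3 -m creep '[[-0.8,[0,0,0.05],0],[-0.8,[0,0,0.05],0]]' >/dev/null && python3 chk.py && python3 -m creep '[[-0.8,[0,0,0.05],0],[-0.8,[0,0,0.05],0]]' >/dev/null && python3 chk.py && python3 -m creep '[[-0.8,[0,0,0.05],0],[-0.8,[0,0,0.05],0]]' >/dev/null && python3 chk.py && python3 -m creep '[[-0.8,[0,0,0.05],0],[-0.8,[0,0,0.05],0]]' >/dev/null && python3 chk.py && python3 -m creep '[[-0.8,[0,0,0.05],0],[-0.8,[0,0,0.05],0]]' >/dev/null && python3 chk.py && python3 -m creep '[[-0.8,[0,0,0.05],0],[-0.8,[0,0,0.05],0]]' >/dev/null && python3 chk.py && python3 -m creep '[[-0.8,[0,0,0.05],0],[-0.8,[0,0,0.05],0]]' >/dev/null && python3 chk.py && python3 -m creep '[[-0.8,[0,0,0.05],0],[-0.8,[0,0,0.05],0]]' >/dev/null && python3 chk.py && python3 -m creep '[[-0.8,[0,0,0.05],0],[-0.8,[0,0,0.05],0]]' >/dev/null && python3 chk.py
```

```text
6.1 z 126.4 Fz -1.28 grip 19.03
6.3 z 125.31 Fz -1.67 grip 19.0
6.5 z 124.87 Fz -0.6 grip 19.38
6.7 z 124.39 Fz -1.17 grip 19.5
6.9 z 123.89 Fz -0.56 grip 19.56
7.1 z 123.35 Fz -0.89 grip 19.3
7.3 z 122.87 Fz -1.33 grip 19.47
7.5 z 122.39 Fz -0.83 grip 19.33
7.7 z 121.89 Fz -1.42 grip 19.61
7.9 z 121.4 Fz -2.28 grip 19.62
8.1 z 120.87 Fz -1.51 grip 19.06
```

```bash
python3 -m creep '[[-0.8,[0,0,0.05],0],[-0.8,[0,0,0.05],0]]' >/dev/null && python3 chk.py && python3 -m creep '[[-0.8,[0,0,0.05],0],[-0.8,[0,0,0.05],0]]' >/dev/null && python3 chk.py && python3 -m creep '[[-0.8,[0,0,0.05],0],[-0.8,[0,0,0.05],0]]' >/dev/null && python3 chk.py && python3 -m creep '[[-0.8,[0,0,0.05],0],[-0.8,[0,0,0.05],0]]' >/dev/null && python3 chk.py && python3 -m creep '[[-0.8,[0,0,0.05],0],[-0.8,[0,0,0.05],0]]' >/dev/null && python3 chk.py && python3 -m creep '[[-0.8,[0,0,0.05],0],[-0.8,[0,0,0.05],0]]' >/dev/null && python3 chk.py && python3 -m creep '[[-0.8,[0,0,0.05],0],[-0.8,[0,0,0.05],0]]' >/dev/null && python3 chk.py && python3 -m creep '[[-0.8,[0,0,0.05],0],[-0.8,[0,0,0.05],0]]' >/dev/null && python3 chk.py && python3 -m creep '[[-0.8,[0,0,0.05],0],[-0.8,[0,0,0.05],0]]' >/dev/null && python3 chk.py && python3 -m creep '[[-0.8,[0,0,0.05],0],[-0.8,[0,0,0.05],0]]' >/dev/null && python3 chk.py && python3 -m creep '[[-0.8,[0,0,0.05],0],[-0.8,[0,0,0.05],0]]' >/dev/null && python3 chk.py && python3 -m creep '[[-0.8,[0,0,0.05],0],[-0.8,[0,0,0.05],0]]' >/dev/null && python3 chk.py && python3 -m creep '[[-0.8,[0,0,0.05],0],[-0.8,[0,0,0.05],0]]' >/dev/null && python3 chk.py && python3 -m creep '[[-0.8,[0,0,0.05],0],[-0.8,[0,0,0.05],0]]' >/dev/null && python3 chk.py; python3 -m creep '[[-0.8,[0,0,0],0]]'
```

```text
8.3 z 120.4 Fz -1.58 grip 19.36
8.5 z 119.9 Fz -1.69 grip 19.35
8.7 z 119.37 Fz -1.69 grip 19.45
8.9 z 118.87 Fz -1.1 grip 19.24
9.1 z 118.39 Fz -2.09 grip 19.15
9.3 z 117.87 Fz -1.06 grip 19.27
9.5 z 117.38 Fz -2.06 grip 19.36
9.7 z 116.88 Fz -1.58 grip 19.6
9.9 z 116.37 Fz -0.06 grip 19.38
10.1 z 116.0 Fz -0.69 grip 19.36
10.3 z 115.78 Fz 0.65 grip 19.62
10.5 z 115.55 Fz 6.61 grip 19.16
clock: 10.6
eef_pos: [586.5, -11.2, 115.5]
eef_rot: [3.141, -0.0, 1.0]
wrist_force: [-1.9, -0.3, 6.1]
finger_gap: 18.9
finger_force: 50.0
```

Contact at commanded z ≈115.9 (tip ≈39). Now the middle rest.

```bash
python3 -m creep '[[-0.8,[0,0,-0.4],0],[-0.8,[0,0,-1],0],[-0.8,[0,0,-1.2],0],[-0.8,[0.6,-1.4,-1.2],0],[-0.8,[1.7,-3.5,-1.2],0],[-0.8,[2.8,-5.6,-1.2],0],[-0.8,[3.4,-7,-1.2],0],[-0.8,[3.4,-7,-1.2],0],[-0.8,[3.4,-7,-0.9],0],[-0.8,[3.4,-7,-0.7],0],[-0.8,[3.4,-7,-0.7],0]]' && python3 chk.py && python3 -m creep '[[-0.8,[0,0,0.1],0],[-0.8,[0,0,0.1],0]]' >/dev/null && python3 chk.py && python3 -m creep '[[-0.8,[0,0,0.1],0],[-0.8,[0,0,0.1],0]]' >/dev/null && python3 chk.py && python3 -m creep '[[-0.8,[0,0,0.1],0],[-0.8,[0,0,0.1],0]]' >/dev/null && python3 chk.py && python3 -m creep '[[-0.8,[0,0,0.1],0],[-0.8,[0,0,0.1],0]]' >/dev/null && python3 chk.py && python3 -m creep '[[-0.8,[0,0,0.1],0],[-0.8,[0,0,0.1],0]]' >/dev/null && python3 chk.py && python3 -m creep '[[-0.8,[0,0,0.05],0],[-0.8,[0,0,0.05],0]]' >/dev/null && python3 chk.py && python3 -m creep '[[-0.8,[0,0,0.05],0],[-0.8,[0,0,0.05],0]]' >/dev/null && python3 chk.py && python3 -m creep '[[-0.8,[0,0,0.05],0],[-0.8,[0,0,0.05],0]]' >/dev/null && python3 chk.py && python3 -m creep '[[-0.8,[0,0,0.05],0],[-0.8,[0,0,0.05],0]]' >/dev/null && python3 chk.py && python3 -m creep '[[-0.8,[0,0,0.05],0],[-0.8,[0,0,0.05],0]]' >/dev/null && python3 chk.py; python3 -m creep '[[-0.8,[0,0,0],0]]'
```

```text
clock: 11.7
eef_pos: [545.8, 54.6, 121.4]
eef_rot: [-3.141, 0.0, 0.999]
wrist_force: [0.1, -0.7, -0.8]
finger_gap: 19.1
finger_force: 50.0
11.7 z 121.39 Fz -0.84 grip 19.08
11.9 z 120.76 Fz -0.75 grip 19.24
12.1 z 119.84 Fz -0.35 grip 19.6
12.3 z 118.84 Fz -0.89 grip 19.53
12.5 z 117.84 Fz -0.88 grip 19.34
12.7 z 116.81 Fz -2.37 grip 19.49
12.9 z 116.39 Fz -2.11 grip 18.91
13.1 z 115.89 Fz -1.25 grip 19.4
13.3 z 115.41 Fz -1.91 grip 19.53
13.5 z 114.88 Fz -1.9 grip 19.18
13.7 z 114.39 Fz -0.42 grip 19.42
clock: 13.8
eef_pos: [545.7, 55.2, 114.4]
eef_rot: [-3.142, 0.0, 1.0]
wrist_force: [0.2, -0.1, -0.8]
finger_gap: 19.3
finger_force: 50.0
```

No contact at 114.4, so the middle rest is lower and the first one touched is the high one. Continuing in finer steps.

```bash
python3 -m creep '[[-0.8,[0,0,0.05],0],[-0.8,[0,0,0.1],0],[-0.8,[0,0,0.1],0]]' >/dev/null && python3 chk.py && python3 -m creep '[[-0.8,[0,0,0.03],0],[-0.8,[0,0,0.03],0]]' >/dev/null && python3 chk.py && python3 -m creep '[[-0.8,[0,0,0.03],0],[-0.8,[0,0,0.03],0]]' >/dev/null && python3 chk.py && python3 -m creep '[[-0.8,[0,0,0.03],0],[-0.8,[0,0,0.03],0]]' >/dev/null && python3 chk.py && python3 -m creep '[[-0.8,[0,0,0.03],0],[-0.8,[0,0,0.03],0]]' >/dev/null && python3 chk.py && python3 -m creep '[[-0.8,[0,0,0.03],0],[-0.8,[0,0,0.03],0]]' >/dev/null && python3 chk.py && python3 -m creep '[[-0.8,[0,0,0.03],0],[-0.8,[0,0,0.03],0]]' >/dev/null && python3 chk.py && python3 -m creep '[[-0.8,[0,0,0.03],0],[-0.8,[0,0,0.03],0]]' >/dev/null && python3 chk.py && python3 -m creep '[[-0.8,[0,0,0.03],0],[-0.8,[0,0,0.03],0]]' >/dev/null && python3 chk.py && python3 -m creep '[[-0.8,[0,0,0.03],0],[-0.8,[0,0,0.03],0]]' >/dev/null && python3 chk.py && python3 -m creep '[[-0.8,[0,0,0.03],0],[-0.8,[0,0,0.03],0]]' >/dev/null && python3 chk.py && python3 -m creep '[[-0.8,[0,0,0.03],0],[-0.8,[0,0,0.03],0]]' >/dev/null && python3 chk.py; python3 -m creep '[[-0.8,[0,0,0],0]]'
```

```text
14.1 z 113.36 Fz -1.8 grip 19.18
14.3 z 113.1 Fz -1.24 grip 19.31
14.5 z 112.81 Fz -2.04 grip 19.37
14.7 z 112.51 Fz -1.61 grip 19.19
14.9 z 112.23 Fz -1.9 grip 19.61
15.1 z 112.06 Fz -0.51 grip 19.49
15.3 z 111.88 Fz 2.59 grip 19.55
clock: 15.4
eef_pos: [545.8, 55.2, 111.9]
eef_rot: [3.141, -0.0, 1.0]
wrist_force: [-1.2, 0.7, 3.0]
finger_gap: 19.6
finger_force: 50.0
```

High ≈116.05, middle ≈112.1 at contact, so about 4.0 mm proud. Press back over the first rest, stopping short, then check by touch.

```bash
python3 -m creep '[[-0.8,[0,0,-0.4],0],[-0.8,[0,0,-1],0],[-0.8,[0,0,-1.2],0],[-0.8,[-0.6,1.4,-1.2],0],[-0.8,[-1.7,3.5,-1.2],0],[-0.8,[-2.8,5.6,-1.2],0],[-0.8,[-3.4,7,-1.2],0],[-0.8,[-3.4,7,-1.2],0],[-0.8,[-3.4,7,-0.9],0],[-0.8,[-3.4,7,-0.7],0],[-0.8,[-3.4,7,-0.55],0],[-0.8,[-3.4,7,-0.55],0]]' && python3 chk.py && python3 -m creep '[[-0.8,[0,0,0.1],0],[-0.8,[0,0,0.15],0],[-0.8,[0,0,0.2],0],[-0.8,[0,0,0.25],0],[-0.8,[0,0,0.3],0],[-0.8,[0,0,0.35],0],[-0.8,[0,0,0.4],0],[-0.8,[0,0,0.45],0],[-0.8,[0,0,0.5],0],[-0.8,[0,0,0.54],0],[-0.8,[0,0,0.58],0],[-0.8,[0,0,0.58],0]]'; python3 -m creep '[[-0.8,[0,0,0],0],[-0.8,[0,0,0],0]]'
```

```text
clock: 16.6
eef_pos: [586.0, -10.7, 116.9]
eef_rot: [-3.141, 0.0, 1.001]
wrist_force: [0.1, 0.2, -1.3]
finger_gap: 19.3
finger_force: 50.0
16.6 z 116.95 Fz -1.27 grip 19.28
clock: 17.8
eef_pos: [586.5, -11.1, 112.3]
eef_rot: [3.141, -0.001, 1.0]
wrist_force: [-2.5, 1.4, 8.2]
finger_gap: 19.9
finger_force: 50.0
clock: 18.0
eef_pos: [586.5, -11.1, 112.3]
eef_rot: [3.141, -0.001, 1.0]
wrist_force: [-2.6, 2.4, 7.9]
finger_gap: 18.8
finger_force: 50.0
```

```bash
python3 -m creep '[[-0.8,[0,0,0.04],0],[-0.8,[0,0,0.04],0],[-0.8,[0,0,0.04],0]]'; python3 -m creep '[[-0.8,[0,0,-0.1],0],[-0.8,[0,0,-0.25],0],[-0.8,[0,0,-0.25],0],[-0.8,[0,0,-0.25],0]]' ; python3 chk.py && python3 -m creep '[[-0.8,[0,0,0.05],0],[-0.8,[0,0,0.05],0]]' >/dev/null && python3 chk.py && python3 -m creep '[[-0.8,[0,0,0.03],0],[-0.8,[0,0,0.03],0]]' >/dev/null && python3 chk.py && python3 -m creep '[[-0.8,[0,0,0.03],0],[-0.8,[0,0,0.03],0]]' >/dev/null && python3 chk.py && python3 -m creep '[[-0.8,[0,0,0.03],0],[-0.8,[0,0,0.03],0]]' >/dev/null && python3 chk.py && python3 -m creep '[[-0.8,[0,0,0.03],0],[-0.8,[0,0,0.03],0]]' >/dev/null && python3 chk.py && python3 -m creep '[[-0.8,[0,0,0.03],0],[-0.8,[0,0,0.03],0]]' >/dev/null && python3 chk.py && python3 -m creep '[[-0.8,[0,0,0.03],0],[-0.8,[0,0,0.03],0]]' >/dev/null && python3 chk.py && python3 -m creep '[[-0.8,[0,0,0.03],0],[-0.8,[0,0,0.03],0]]' >/dev/null && python3 chk.py; python3 -m creep '[[-0.8,[0,0,0],0]]'
```

```text
clock: 18.3
eef_pos: [586.5, -11.1, 111.9]
eef_rot: [3.141, -0.001, 1.0]
wrist_force: [-2.7, 1.9, 7.5]
finger_gap: 19.5
finger_force: 50.0
clock: 18.7
eef_pos: [586.2, -11.3, 113.3]
eef_rot: [-3.141, 0.0, 1.0]
wrist_force: [-0.6, -0.9, -1.6]
finger_gap: 19.0
finger_force: 50.0
18.7 z 113.27 Fz -1.65 grip 18.97
18.9 z 112.72 Fz -1.26 grip 19.26
19.1 z 112.55 Fz -1.05 grip 19.8
19.3 z 112.38 Fz -0.64 grip 19.53
19.5 z 112.2 Fz 0.23 grip 19.32
19.7 z 112.04 Fz 3.09 grip 19.3
clock: 19.8
eef_pos: [586.4, -11.2, 112.0]
eef_rot: [3.141, -0.0, 1.0]
wrist_force: [-1.2, 0.3, 3.9]
finger_gap: 18.9
finger_force: 50.0
```

Near level; re-touch the middle rest with the same procedure for a like-for-like comparison.

```bash
python3 -m creep '[[-0.8,[0,0,-0.4],0],[-0.8,[0,0,-0.8],0],[-0.8,[0.6,-1.4,-0.8],0],[-0.8,[1.7,-3.5,-0.8],0],[-0.8,[2.8,-5.6,-0.8],0],[-0.8,[3.4,-7,-0.8],0],[-0.8,[3.4,-7,-0.8],0],[-0.8,[3.4,-7,-0.4],0],[-0.8,[3.4,-7,-0.17],0],[-0.8,[3.4,-7,-0.17],0],[-0.8,[3.4,-7,-0.17],0]]'; python3 chk.py && python3 -m creep '[[-0.8,[0,0,0.05],0],[-0.8,[0,0,0.05],0]]' >/dev/null && python3 chk.py && python3 -m creep '[[-0.8,[0,0,0.03],0],[-0.8,[0,0,0.03],0]]' >/dev/null && python3 chk.py && python3 -m creep '[[-0.8,[0,0,0.03],0],[-0.8,[0,0,0.03],0]]' >/dev/null && python3 chk.py && python3 -m creep '[[-0.8,[0,0,0.03],0],[-0.8,[0,0,0.03],0]]' >/dev/null && python3 chk.py && python3 -m creep '[[-0.8,[0,0,0.03],0],[-0.8,[0,0,0.03],0]]' >/dev/null && python3 chk.py && python3 -m creep '[[-0.8,[0,0,0.03],0],[-0.8,[0,0,0.03],0]]' >/dev/null && python3 chk.py && python3 -m creep '[[-0.8,[0,0,0.03],0],[-0.8,[0,0,0.03],0]]' >/dev/null && python3 chk.py && python3 -m creep '[[-0.8,[0,0,0.03],0],[-0.8,[0,0,0.03],0]]' >/dev/null && python3 chk.py; python3 -m creep '[[-0.8,[0,0,0],0]]'
```

```text
clock: 20.9
eef_pos: [545.9, 54.8, 113.2]
eef_rot: [-3.141, 0.0, 0.999]
wrist_force: [0.4, 0.4, -2.2]
finger_gap: 19.5
finger_force: 50.0
20.9 z 113.24 Fz -2.15 grip 19.5
21.1 z 112.89 Fz -1.14 grip 19.15
21.3 z 112.67 Fz -0.94 grip 19.36
21.5 z 112.34 Fz -0.29 grip 19.27
21.7 z 112.1 Fz -1.36 grip 19.34
21.9 z 111.94 Fz 1.28 grip 19.3
22.1 z 111.75 Fz 4.79 grip 19.16
clock: 22.2
eef_pos: [545.9, 55.2, 111.7]
eef_rot: [3.141, -0.0, 1.0]
wrist_force: [-1.3, -0.1, 3.9]
finger_gap: 19.5
finger_force: 50.0
```

About 0.3 mm still high. Press that much more and re-check.

```bash
python3 -m creep '[[-0.8,[0,0,-0.4],0],[-0.8,[0,0,-0.8],0],[-0.8,[-0.6,1.4,-0.8],0],[-0.8,[-1.7,3.5,-0.8],0],[-0.8,[-2.8,5.6,-0.8],0],[-0.8,[-3.4,7,-0.8],0],[-0.8,[-3.4,7,-0.8],0],[-0.8,[-3.4,7,-0.5],0],[-0.8,[-3.4,7,-0.2],0],[-0.8,[-3.4,7,-0.1],0],[-0.8,[-3.4,7,-0.1],0]]'; python3 -m creep '[[-0.8,[0,0,0.04],0],[-0.8,[0,0,0.08],0],[-0.8,[0,0,0.12],0],[-0.8,[0,0,0.15],0],[-0.8,[0,0,0.18],0],[-0.8,[0,0,0.18],0],[-0.8,[0,0,0.18],0],[-0.8,[0,0,0.18],0]]';  python3 -m creep '[[-0.8,[0,0,-0.1],0],[-0.8,[0,0,-0.28],0],[-0.8,[0,0,-0.28],0],[-0.8,[0,0,-0.28],0]]' ; python3 chk.py && python3 -m creep '[[-0.8,[0,0,0.05],0],[-0.8,[0,0,0.05],0]]' >/dev/null && python3 chk.py && python3 -m creep '[[-0.8,[0,0,0.03],0],[-0.8,[0,0,0.03],0]]' >/dev/null && python3 chk.py && python3 -m creep '[[-0.8,[0,0,0.03],0],[-0.8,[0,0,0.03],0]]' >/dev/null && python3 chk.py && python3 -m creep '[[-0.8,[0,0,0.03],0],[-0.8,[0,0,0.03],0]]' >/dev/null && python3 chk.py && python3 -m creep '[[-0.8,[0,0,0.03],0],[-0.8,[0,0,0.03],0]]' >/dev/null && python3 chk.py && python3 -m creep '[[-0.8,[0,0,0.03],0],[-0.8,[0,0,0.03],0]]' >/dev/null && python3 chk.py && python3 -m creep '[[-0.8,[0,0,0.03],0],[-0.8,[0,0,0.03],0]]' >/dev/null && python3 chk.py ; python3 -m creep '[[-0.8,[0,0,0],0]]'
```

```text
clock: 23.3
eef_pos: [586.1, -10.6, 112.4]
eef_rot: [-3.141, 0.0, 1.001]
wrist_force: [0.4, 0.1, -0.3]
finger_gap: 19.3
finger_force: 50.0
clock: 24.1
eef_pos: [586.4, -11.0, 111.5]
eef_rot: [3.141, -0.001, 1.0]
wrist_force: [-2.7, 2.5, 6.7]
finger_gap: 19.0
finger_force: 50.0
clock: 24.5
eef_pos: [586.3, -11.3, 113.3]
eef_rot: [-3.142, 0.0, 1.0]
wrist_force: [-0.7, -0.1, -1.6]
finger_gap: 19.2
finger_force: 50.0
24.5 z 113.3 Fz -1.6 grip 19.18
24.7 z 112.71 Fz -1.66 grip 19.32
24.9 z 112.53 Fz -0.75 grip 19.36
25.1 z 112.3 Fz -2.16 grip 19.47
25.3 z 112.05 Fz -0.94 grip 19.23
25.5 z 111.86 Fz 0.47 grip 19.29
25.7 z 111.7 Fz 2.09 grip 19.3
clock: 25.8
eef_pos: [586.4, -11.2, 111.7]
eef_rot: [3.141, -0.0, 1.0]
wrist_force: [-1.3, 0.6, 3.1]
finger_gap: 19.2
finger_force: 50.0
```

Both rests now touch at the same height (within about 0.1 mm). Returning the probe.

```bash
python3 -m creep '[[-0.8,[0,0,-0.5],0],[-0.8,[0,0,-2],0],[-0.8,[0,0,-4.5],0],[-0.8,[0,0,-7],0],[-0.8,[0,0,-8.5],0],[-0.8,[0,0,-9],0],[-0.8,[0,0,-9],0]]' >/dev/null
python3 -m creep '[[-0.8,[-1,0.2,0],0],[-0.8,[-3.5,0.7,0],0],[-0.8,[-6.5,1.2,0],0],[-0.8,[-9.5,1.8,0],0],[-0.8,[-12.5,2.3,0],0],[-0.8,[-15.5,2.9,0],0],[-0.8,[-18.5,3.4,0],0],[-0.8,[-21.5,4,0],0],[-0.8,[-23.5,4.3,0],0],[-0.8,[-24.2,4.5,0],0],[-0.8,[-24.2,4.5,0],0],[-0.8,[-24.2,4.5,0],0]]' >/dev/null; python3 -m creep '[[-0.8,[0,0,0],0],[-0.8,[0,0,0],0],[-0.8,[0,0,0],0]]'
python3 - <<'E'
from h import *
a=cv2.cvtColor(manip.camera("top"),cv2.COLOR_RGB2BGR); b=cv2.cvtColor(manip.camera("scene"),cv2.COLOR_RGB2BGR)
A=cv2.resize(a[110:240,310:440],(400,400),interpolation=cv2.INTER_CUBIC);B=cv2.resize(b[140:270,290:420],(400,400),interpolation=cv2.INTER_CUBIC)
cv2.imwrite("pics/p2.png",np.hstack([A,B]))
E
```

```text
clock: 28.0
eef_pos: [493.6, -238.6, 201.4]
eef_rot: [-3.142, -0.0, 1.001]
wrist_force: [1.4, 1.4, -1.2]
finger_gap: 19.4
finger_force: 50.0
```

View pics/p2.png

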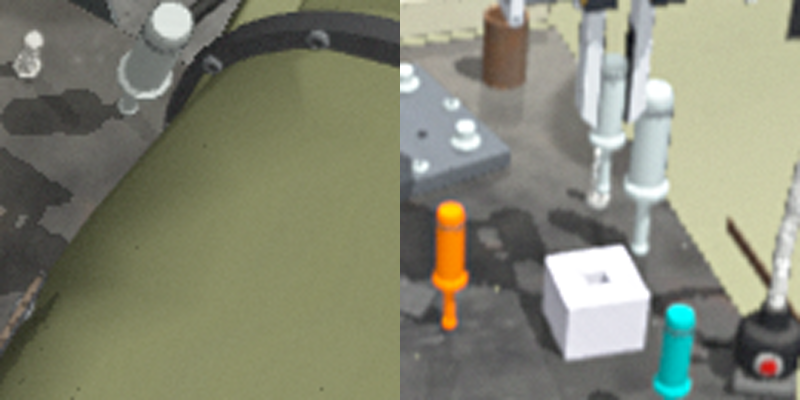

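The probe hangs plumb (tip at crop (599,203), about (355,206) in the full picture) over the stand's open hole. Lowering it.

```bash
python3 -m creep '[[-0.8,[0,0,1],0],[-0.8,[0,0,3],0],[-0.8,[0,0,5],0],[-0.8,[0,0,6.2],0],[-0.8,[0,0,6.5],0],[-0.8,[0,0,6.5],0]]' >/dev/null; python3 -m creep '[[-0.8,[0,0,0.6],0],[-0.8,[0,0,1.2],0],[-0.8,[0,0,1.8],0],[-0.8,[0,0,1.8],0]]' >/dev/null; python3 chk.py && python3 -m creep '[[-0.8,[0,0,0.6],0],[-0.8,[0,0,1.3],0],[-0.8,[0,0,2],0],[-0.8,[0,0,2.6],0],[-0.8,[0,0,3],0],[-0.8,[0,0,3],0]]' >/dev/null; python3 chk.py && python3 -m creep '[[-0.8,[0,0,0.2],0],[-0.8,[0,0,0.4],0],[-0.8,[0,0,0.5],0],[-0.8,[0,0,0.6],0],[-0.8,[0,0,0.64],0],[-0.8,[0,0,0.64],0]]' ; python3 chk.py
```

```text
29.1 z 117.56 Fz -1.68 grip 19.44
29.7 z 87.79 Fz -1.42 grip 19.08
clock: 30.3
eef_pos: [493.4, -239.1, 82.0]
eef_rot: [3.142, 0.0, 1.0]
wrist_force: [-0.0, -0.0, -1.9]
finger_gap: 19.3
finger_force: 50.0
30.3 z 82.04 Fz -1.86 grip 19.29
```

```bash
python3 -m creep '[[-0.8,[0,0,0.03],0],[-0.8,[0,0,0.05],0],[-0.8,[0,0,0.05],0]]' ; python3 -m creep '[[-0.55,[0,0,0],0],[-0.5,[0,0,0],0],[-0.4,[0,0,0],0],[-0.2,[0,0,0],0],[-0.1,[0,0,0],0],[0,[0,0,0],0],[0,[0,0,0],0]]' 5
python3 -m creep '[[0,[0,0,-1],0],[0,[0,0,-3],0],[0,[0,0,-6],0],[0,[0,0,-10],0],[0,[0,0,-14],0],[0,[0,0,-17],0],[0,[0,0,-19],0],[0,[0,0,-20],0],[0,[0,0,-20],0],[0,[0,0,-20],0]]'
python3 - <<'E'
from h import *
a=cv2.cvtColor(manip.camera("scene"),cv2.COLOR_RGB2BGR)
cv2.imwrite("pics/p3.png",cv2.resize(a[130:330,180:430],None,fx=3,fy=3,interpolation=cv2.INTER_CUBIC))
E
```

```text
clock: 30.6
eef_pos: [493.5, -239.2, 81.8]
eef_rot: [3.141, 0.0, 1.0]
wrist_force: [-1.6, 0.2, 2.0]
finger_gap: 19.5
finger_force: 50.0
clock: 31.3
eef_pos: [493.4, -239.2, 81.6]
eef_rot: [-3.142, 0.0, 1.0]
wrist_force: [0.6, -0.3, 0.4]
finger_gap: 46.9
finger_force: 0.0
clock: 32.3
eef_pos: [493.1, -239.0, 280.6]
eef_rot: [-3.14, 0.0, 1.0]
wrist_force: [0.2, 0.4, -0.1]
finger_gap: 46.8
finger_force: 0.0
```

View pics/p3.png

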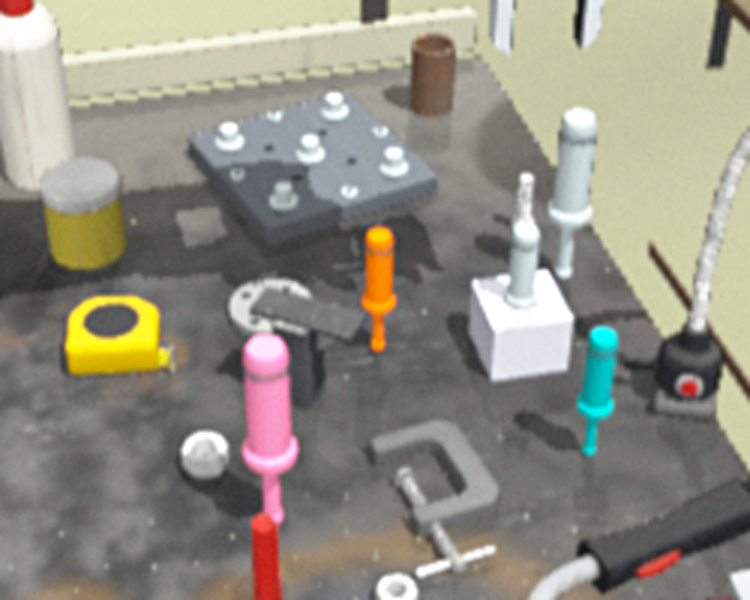

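The probe is seated upright in the stand (crop (523,265)), all rests look level, and the can (crop (30,110)) and weldment (crop (300,330)) still stand.

```bash
python3 -c "
from cell import manip
print(manip.sign_off())"
```

```text
the job is handed in; nothing more can be done
None
```

I touched the high rest (at about x 587, y -11 mm) and the middle rest, pressed the high one down about 4 mm until the two matched to within about 0.1 mm by touch, and put the probe back upright in its stand; the other three rests were not touched, the can and weldment still stand, and I handed the job in at about 32 s.

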